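# Fit an electrode sleeve on the gauge pin and index it to the third stop

### The arm

A 6-joint arm with a two-finger parallel gripper is mounted at the origin on the work surface. World frame = base frame: x ahead of the robot, y to its left, z up, the work surface at z = 0. Lengths are in m, angles in rad, forces in N, time in s.
With the tool pointing down it reaches from about 0.375 to 0.9 m from the base axis. Payload 3.1 kg.
Tool frame: the origin (TCP) lies at the very end of the fingers, on their centre line; the grasp point (between the pads) lies 19 mm behind it; z points along the fingers, y is the direction in which the jaws open and shut (so a half turn about z gives the same grasp; the last joint's range is limited). The gripper opens to 87 mm and grips with 3 to 60 N. Pads are 19 mm wide; open, the fingers measure 117 mm over their backs; the gripper's body (75 mm by 190 mm) begins 51 mm behind the grasp point.
Start: joints at [-1.365, 0.527, 1.433, -0, 1.181, -0.178], TCP at [0.234, -0.579, 0.223] pointing down, gripper open.
Joint ranges: [-3.08, 3.08], [-0.75, 2.2], [0.22, 2.44], [-1.43, 4.57], [0, 2.65], [-2.85, 2.85]. Speed limits (rad/s): [2.79, 2.79, 3.14, 3.14, 3.14, 3.14].

### API

Orientations are given as a unit quaternion [x, y, z, w].
In Python, from rig import robot gives the robot as it stands.
- The arm moves only by the tool arm_command, never from a script. Its argument "targets" is a list of rows, each a list of 5 numbers: the shift along the tool's x, y, z in cm, then the turn about the tool's z in rad, then the finger opening in cm, from 0 to 8.7. In form: [[dx, dy, dz, spin, hand], ...]. A call has 1 to 5 rows; each row is the pose to reach, as a shift and turn from the pose commanded when the call began, along the tool's axes at that moment; what a row does not reach only later rows make up. A row lasts 1/8 s, in which the tool goes at most 62.5 mm and 10.7 degrees, less where a joint would pass 70% of its speed; a pose out of reach is approached as far as the arm can. A call with a gripper value outside its range is refused whole. The fingers move at their own pace and stop on an object; "newtons" is the grip in N (left out, the last holds). Time passes only in rows, so rows that repeat a pose let the fingers close. It gives the time, the measured TCP pose, the force and the opening at its end, in the units of the state.
- robot.get_obs(): the state, without advancing time (a new reading comes with each control period).
- robot.camera(name): name is "scene" or "top"; returns (picture, depth): 400x640x3 uint8, red, green, blue; 400x640 float32, m along the optical axis (not along the pixel's ray), 0 where there is no reading.
- robot.camera_model(name): a dict with "mtx" (3x3 intrinsics, pixels), "k1" (the pictures are not rectified: a ray, as slopes to the right and down, at radius r is drawn at 1 + k1 r^2 times it, then the intrinsics apply), "extrinsics" (4x4, takes a point from world to camera coordinates). Camera axes: x right, y up, looking along -z (the intrinsics and any distortion apply to the point x, -y, -z); pixel columns grow to the right and rows downward; lengths in m; the calibration is good to about 2 mm. A picture is of the moment at which its call begins. camera_model takes no time and is no camera call.
- robot.hand_in(): hands the job in, once; it reports no verdict.
The state is a dict: "time": time; "q": joint angles; "joint_velocities": joint speeds; "joint_torque": joint torques, N m; "position": TCP position; "tool_rot": TCP orientation; "ft_force": force on the tool from outside, world axes, zero at the start; "moment": the same for the moment, N m; "grip_width": finger opening in m.
Only numpy, scipy, OpenCV 4.12 (cv2) and the standard library are available. Lean on these libraries where they do the work, as an engineer would, in place of code of your own. Each camera call takes 0.05 s, during which the arm holds its last target.

### The job

Slide the white electrode sleeve right down over the steel gauge pin of the indexing stage, to test that it fits, and let go of it there. Then grip the black bar knob in the middle of the plate and turn it clockwise (seen from above) from its home position, feeling the clicks, to the third stop, where the sleeve faces the reader; do not go past the third stop. Finish still gripping the knob and holding it at the third stop, because the plate springs back when let go, and leave the beaker, the bottle and the pipette undisturbed.

Things in the scene. Friction and masses are not known exactly. Their poses are not given: they have to be found in the camera images.
- sleeve_mid (a point): Centre of the electrode sleeve, half-way up: a plain white plastic tube standing upright on the bench, 28 mm outside diameter, 16 mm bore right through, 50 mm tall, about 30 g; this point is 25 mm above its lower end.
- sleeve: The same white sleeve; origin at the centre of its lower end, z along the tube.
- pin_base (a point): Foot of the polished steel gauge pin, on the pin's axis at the upper face of the grey metal plate (42 mm above the bench). The pin is upright, 13 mm in diameter, stands 32 mm above the plate, its top 8 mm tapering to 4 mm; it stands 80 mm from the plate's centre and turns with the plate. A fully seated sleeve rests on the plate, so its centre is 25 mm above this point.
- knob_grip (a point): Where to grip the black bar knob: on the turning axis of the plate, 37 mm above the plate (79 mm above the bench). The bar is 44 mm long, 14 mm thick (the width to grip) and its top is 50 mm above the plate; it stands on a 44 mm wide, 10 mm high round foot. Axes: z up, x along the bar pointing to the gauge pin.
- plate (a joint): Turning angle of plate, knob and pin in rad: 0 at home, growing clockwise seen from above. There is a click (stop) every 0.419 rad (24 degrees): third stop at 1.257, fifth and last at 2.094. Turning takes 0.01 to 0.16 N m: a return spring of 0.07 to 0.09 N m, always pulling home and stronger than the clicks, with a ripple of 0.06 N m on it; let go, the plate returns to home.
- stage: Indexing stage, fixed to the bench: grey housing 236 mm wide, 30 mm high, under a 196 mm grey metal plate. Origin on the bench on the turning axis. In its frame the pin is 216 degrees (counter-clockwise from x) at home, 144 at the third stop, marked orange (others white); there a white reader 66 mm high stands 114 to 164 mm from the axis. Read-out box 40 mm high, 110 to 180 mm out along +x.
- beaker: Glass beaker, 66 mm wide, 85 mm tall, to be left alone; origin at the centre of its underside. The sleeve and the beaker stand on opposite sides of the stage, either way round.
- bottle: Glass reagent bottle with an orange cap, 64 mm wide, 115 mm tall, to be left alone; origin at the centre of its underside.
- pipette: Dark blue hand pipette lying on the bench beside the stage, towards its far side, about 235 mm long along its y, 26 mm high, to be left alone; origin under the middle of its body.
Not all that is in view belongs to the job. There is more than one size of the sleeve; the job needs the largest.

How it is judged:
On the way, in this order (a step that is already met when the one before it is completed fails the run):
1. the sleeve is fully down on the gauge pin and let go (horizontal distance between sleeve_mid and pin_base below 0.005 m and distance between sleeve and pin_base below 0.006 m and angle between sleeve's own z axis and vertical below 0.1 rad and contact force between the fingers and sleeve below 0.2 N), for 0.2 s.
2. the fingers have turned the knob to the third stop (value of joint plate between 1.137 and 1.377 rad and contact force between the fingers and plate_c1 above 2 N), for 0.3 s.
At the end, for the whole second after the job is handed in: The fingers still grip the knob (over 2 N) and hold the plate still at the third stop, 1.257 rad within 0.12 rad; the sleeve sits on the pin, upright (within 0.1 rad), its lower end within 6 mm of the pin's foot, and the robot does not touch it (all of step 1 and all of step 2 and velocity of joint plate between -0.1 and 0.1 rad/s and contact force between the arm and sleeve below 0.2 N); the arm keeps its last pose, push and grip.
It fails at once if the knob is turned past the third stop (value of joint plate above 1.46 rad).
It fails at once if the beaker, the bottle or the pipette is disturbed (distance of any of beaker, bottle, pipette from where it was at the start of the episode above 0.03 m).
It also fails if it takes over 54 s, if anything falls off the work surface, if the arm or the gripper's body presses on something with over 40 N, if the wrist force passes 120 N, or if a joint passes its speed limit or range.

## Working session

There is one attempt and no reset: what is moved stays moved. The work goes in short steps, Python scripts to look and compute and a tool call to move; the robot and the scene stay as the last step left them, time stands still between calls to the robot, and variables do not carry over. Pictures are saved under pics/ and viewed, and the job is handed in when it is done.

Besides the shell and the picture viewer there is one more tool, called after "Emit:" by a JSON object that holds its "api" and its "payload", one argument or row to a line. arm_command: Moves the arm, as the interface text tells. Its arguments: {"type":"object","properties":{"targets":{"type":"array","items":{"type":"array","items":{"type":"number"}}},"newtons":{"type":"number"}},"required":["targets"]}

```bash
ls; mkdir -p pics; cat > h.py <<'E'
import numpy as np, cv2
from rig import robot
def cast(name,u,v,z=None,d=None):
    m=robot.camera_model(name);K=np.array(m["mtx"]);E=np.array(m["extrinsics"]);k=m["k1"]
    xd=(u-K[0,2])/K[0,0];yd=(v-K[1,2])/K[1,1]
    rd=np.hypot(xd,yd);r=rd
    for _ in range(30): r=rd/(1+k*r*r)
    s=r/rd if rd>0 else 1
    ray=np.array([xd*s,-yd*s,-1.]);R=E[:3,:3];t=E[:3,3];c=-R.T@t;w=R.T@ray
    if d is None: d=(z-c[2])/w[2]
    return c+d*w
def proj(name,p):
    m=robot.camera_model(name);K=np.array(m["mtx"]);E=np.array(m["extrinsics"]);k=m["k1"]
    q=E[:3,:3]@np.array(p)+E[:3,3];a=q[0]/-q[2];b=-q[1]/-q[2];f=1+k*(a*a+b*b)
    return K[0,0]*a*f+K[0,2],K[1,1]*b*f+K[1,2]
E
python3 - <<'E'
from h import *
for n in("scene","top"):
    p,d=robot.camera(n);cv2.imwrite(f"pics/{n}0.png",p[:,:,::-1]);np.savez(f"{n}0.npz",p=p,d=d);print(robot.camera_model(n))
print(robot.get_obs())
E
```

```text
pics
{'mtx': array([[508.3661609 ,   0.        , 323.85105698],
       [  0.        , 508.3661609 , 201.22053083],
       [  0.        ,   0.        ,   1.        ]]), 'k1': -0.051243190754223594, 'extrinsics': array([[-7.86186259e-01,  6.17989021e-01, -8.58002284e-04,
         4.46636813e-01],
       [-3.61973335e-01, -4.59364950e-01,  8.11146810e-01,
         1.57857289e-01],
       [ 5.00885687e-01,  6.38023050e-01,  5.84841959e-01,
        -1.63698181e+00],
       [ 0.00000000e+00,  0.00000000e+00,  0.00000000e+00,
         1.00000000e+00]])}
{'mtx': array([[382.24302929,   0.        , 324.66551962],
       [  0.        , 382.24302929, 203.82060285],
       [  0.        ,   0.        ,   1.        ]]), 'k1': -0.06311639890695056, 'extrinsics': array([[-0.14075331, -0.99002478,  0.00628055,  0.07662799],
       [ 0.96271371, -0.13538468,  0.23420782, -0.60076372],
       [-0.23102126,  0.03901189,  0.97216627, -0.80742203],
       [ 0.        ,  0.        ,  0.        ,  1.        ]])}
{'time': 0.1, 'q': array([-1.36549882e+00,  5.28349217e-01,  1.43378249e+00,  1.80900919e-06,
        1.18138406e+00, -1.78546005e-01]), 'joint_velocities': array([-0.00094148, -0.00230745, -0.00272898, -0.00028238, -0.00052664,
        0.00121564]), 'joint_torque': array([-2.23327652e-04, -4.40985024e+01, -1.77151358e+01,  6.35208073e-02,
        5.34010562e-02, -3.97607459e-05]), 'position': array([ 0.23391926, -0.57886511,  0.22168157]), 'tool_rot': array([ 9.81639093e-01,  1.90745292e-01, -1.20247934e-05, -9.61482937e-04]), 'ft_force': array([-0.64170769,  1.01561263,  0.61413109]), 'moment': array([ 0.00455408,  0.00020125, -0.01598324]), 'grip_width': 0.08739757222900092}
```

View pics/scene0.png

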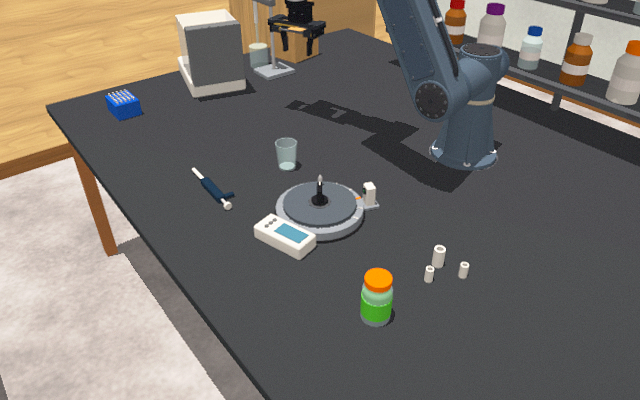

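View pics/top0.png

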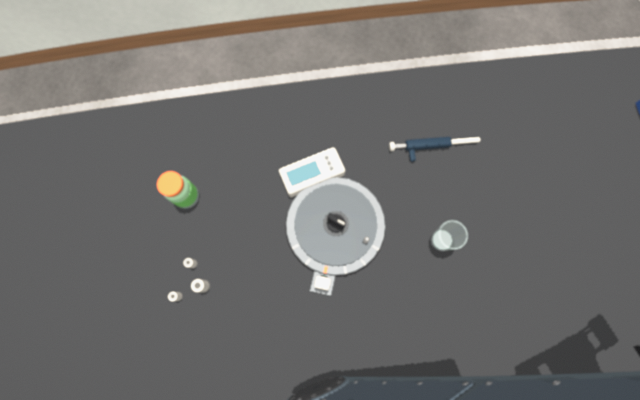

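```bash
python3 - <<'E'
import numpy as np,cv2
s=np.load("scene0.npz")["p"][:,:,::-1];t=np.load("top0.npz")["p"][:,:,::-1]
r=lambda im,x,y,w,h,f:cv2.resize(im[y:y+h,x:x+w],None,fx=f,fy=f,interpolation=cv2.INTER_CUBIC)
a=np.hstack([r(t,160,250,50,50,7.6),r(t,280,165,110,140,2.7)[:380,:]]) if 0 else None
A=r(t,160,250,60,55,6);B=r(s,415,235,60,55,6)
C=r(t,275,170,120,130,2.7);C=r(t,280,170,110,130,2.5)
cv2.imwrite("pics/c1.png",np.hstack([A,B]))
cv2.imwrite("pics/c2.png",np.hstack([cv2.resize(r(t,280,170,115,130,4),(400,452)),cv2.resize(r(s,265,165,125,100,3.2),(400,452))]))
E
```

```text
(no output)
```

View pics/c1.png

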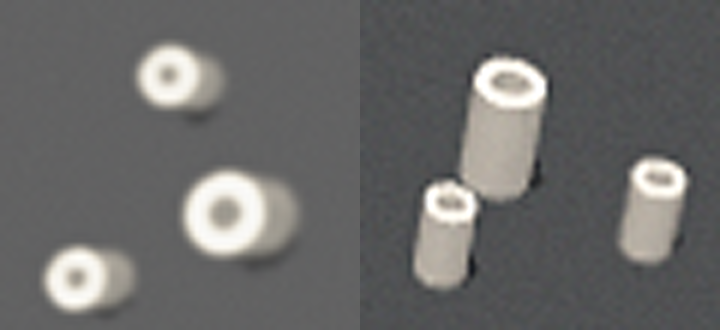

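View pics/c2.png

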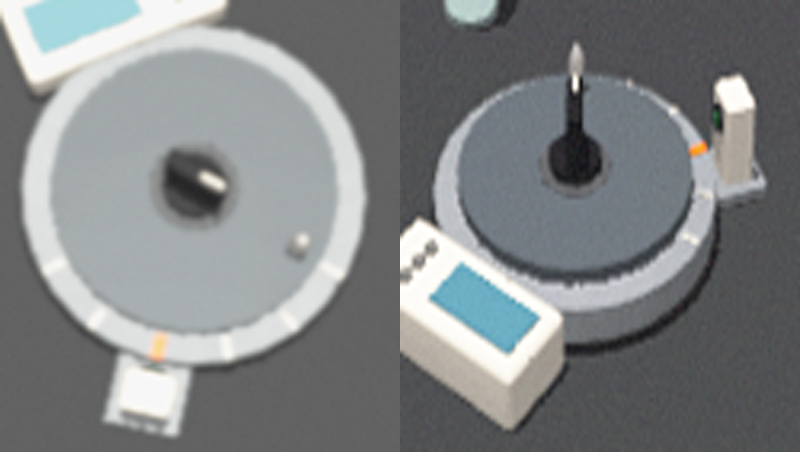

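```bash
cat >> h.py <<'E'
def tri(ps):
    A=np.zeros((3,3));b=np.zeros(3);L=[]
    for n,u,v in ps:
        c=cast(n,u,v,d=0.);w=cast(n,u,v,d=1.)-c;w/=np.linalg.norm(w);P=np.eye(3)-np.outer(w,w);A+=P;b+=P@c;L.append((c,w))
    x=np.linalg.solve(A,b);return x,[round(1000*np.linalg.norm((np.eye(3)-np.outer(w,w))@(x-c)),2) for c,w in L]
E
python3 - <<'E'
from h import *
np.set_printoptions(precision=4,suppress=True)
S=np.load("scene0.npz");T=np.load("top0.npz")
s=S["p"];t=T["p"]
def blobs(im,x,y,w,h,th):
    g=im[y:y+h,x:x+w].min(2);m=(g>th).astype(np.uint8)
    cs,_=cv2.findContours(m,cv2.RETR_EXTERNAL,cv2.CHAIN_APPROX_NONE)
    o=[]
    for c in cs:
        if len(c)<8:continue
        e=cv2.fitEllipse(c);o.append((e[0][0]+x,e[0][1]+y,e[1]))
    return o
for th in(205,220):
  bt=blobs(t,160,250,60,55,th);bs=blobs(s,415,235,60,55,th)
  print(th,bt);print(bs)
  for a in bt:
    for b in bs:
      x,r=tri([("top",a[0],a[1]),("scene",b[0],b[1])])
      if max(r)<6: print(np.round(a[:2],1),np.round(b[:2],1),x,r)
# plate rim: depth & colour
hsv=cv2.cvtColor(t,cv2.COLOR_RGB2GRAY)
print(hsv[222,285:390])
print("pix sz",T["d"][285,150:215:1])
E
```

```text
205 [(172.22683715820312, 296.0460090637207, (8.022284507751465, 8.686666488647461)), (197.16990280151367, 285.06342697143555, (11.543134689331055, 12.435372352600098)), (187.91012382507324, 262.14196014404297, (7.797647476196289, 8.325427055358887))]
[(429.5699129104614, 268.4770851135254, (5.308105945587158, 7.644005298614502)), (464.5, 264.5, (5.250199794769287, 7.524313449859619)), (439.63343238830566, 248.56212997436523, (7.0732903480529785, 11.074081420898438))]
[172.2 296. ] [464.5 264.5] [0.4475 0.367  0.0343] [np.float64(0.46), np.float64(0.46)]
[197.2 285.1] [439.6 248.6] [0.4637 0.3036 0.0479] [np.float64(0.59), np.float64(0.59)]
[187.9 262.1] [429.6 268.5] [0.52   0.3258 0.034 ] [np.float64(0.51), np.float64(0.51)]
220 [(172.278244972229, 295.93204498291016, (7.501661777496338, 8.370895385742188)), (197.28728103637695, 285.0937919616699, (10.93558406829834, 11.731635093688965)), (187.69380950927734, 262.4043092727661, (7.206419944763184, 7.931992530822754))]
[(429.61212825775146, 268.437198638916, (4.951863765716553, 7.2562384605407715)), (464.4162483215332, 264.231206893
[... 590 characters left out ...]
42  45  52  65 100 150
 194 224 233 235 222 169 125 130 144 157 165 170 170 169 168 168 169 168
 169 168 169 169 168 168 168 168 167 168 168 168 168 169 169 166 168 167
 169 185 210 222 224 224 223 223 212 165 119 100  97  99  98]
pix sz [0.9029 0.903  0.9022 0.9053 0.9001 0.9047 0.9042 0.902  0.9023 0.9007
 0.9001 0.9021 0.9047 0.9031 0.9038 0.9014 0.9032 0.9029 0.9019 0.9029
 0.9042 0.9035 0.8998 0.9019 0.904  0.902  0.9039 0.9008 0.9059 0.9009
 0.9041 0.9051 0.9018 0.902  0.9015 0.9037 0.904  0.9034 0.9041 0.9035
 0.9026 0.903  0.8549 0.8528 0.8544 0.8602 0.8749 0.8818 0.8889 0.8954
 0.904  0.8552 0.8554 0.8598 0.8655 0.8705 0.8815 0.8889 0.8949 0.9053
 0.905  0.9031 0.9029 0.9034 0.9007]
```

```bash
python3 - <<'E'
from h import *
np.set_printoptions(precision=4,suppress=True)
s=np.load("scene0.npz")["p"];t=np.load("top0.npz")["p"]
print("cams",cast("top",0,0,d=0.),cast("scene",0,0,d=0.))
from scipy.optimize import least_squares
g=cv2.cvtColor(t,cv2.COLOR_RGB2GRAY).astype(float)
def rim(lo,z,c0,up):
    P=[];c=cast("top",*c0,d=0.)
    for a in np.arange(0,360,4):
        # radial scan out from c0
        rr=np.arange(30,44,.25);u=c0[0]+rr*np.cos(np.radians(a));v=c0[1]+rr*np.sin(np.radians(a))
        val=cv2.remap(g.astype(np.float32),u[None].astype(np.float32),v[None].astype(np.float32),cv2.INTER_LINEAR)[0]
        i=np.where(val>lo)[0]
        if len(i) and i[0]>8: P.append(cast("top",u[i[0]],v[i[0]],z))
    P=np.array(P)
    f=lambda x:np.hypot(P[:,0]-x[0],P[:,1]-x[1])-x[2]
    r=least_squares(f,[.6,0,.1],loss="soft_l1",f_scale=.001);print(r.x,len(P),np.median(abs(r.fun)));return r.x
rim(196,.042,(336,222),1)
# outer housing
def outer(z,th=160):
    P=[];c0=(336,225)
    for a in np.arange(0,360,4):
        rr=np.arange(60,40,-.25);u=c0[0]+rr*np.cos(np.radians(a));v=c0[1]+rr*np.sin(np.radians(a))
        val=cv2.remap(g.astype(np.float32),u[None].astype(np.float32),v[None].astype(np.float32),cv2.INTER_LINEAR)[0]
        i=np.where(val>th)[0]
        if len(i) and i[0]>3:P.append(cast("top",u[i[0]],v[i[0]],z))
    P=np.array(P)
    r=least_squares(lambda x:np.hypot(P[:,0]-x[0],P[:,1]-x[1])-x[2],[.6,0,.1],loss="soft_l1",f_scale=.001);print("outer",r.x,len(P),np.median(abs(r.fun)))
outer(.030)
# orange
for n,im in(("top",t),("scene",s)):
    h=cv2.cvtColor(im,cv2.COLOR_RGB2HSV);m=cv2.inRange(h,(8,80,150),(22,255,255))
    k,l,st,ce=cv2.connectedComponentsWithStats(m);
    for i in range(1,k):
        if st[i,4]>4 :print(n,st[i],ce[i])
# big crops of pin / knob
r=lambda im,x,y,w,h,f:cv2.resize(im[y:y+h,x:x+w,::-1],None,fx=f,fy=f,interpolation=cv2.INTER_NEAREST)
cv2.imwrite("pics/c3.png",np.hstack([r(t,322,205,50,45,8)[:360,:400],r(s,295,170,50,45,8)]))
E
```

```text
cams [0.4026 0.026  0.9252] [1.2282 0.8409 0.8297]
[ 0.5621 -0.0277  0.0979] 73 0.00026808249668047734
outer [ 0.5628 -0.0279  0.1171] 69 0.0002161702729387288
top [156 171  28  26 575] [169.8052 183.5183]
top [324 267   3   7  17] [325.1176 270.1765]
scene [    0     0   257   164 20766] [84.7452 55.9063]
scene [272   0  16  16 184] [279.7011   7.8696]
scene [ 308    0   84   44 1878] [352.0708  15.8408]
scene [257   3  14  44 444] [263.286   24.2613]
scene [446   8  20  10 131] [455.5878  12.9008]
scene [275  23   9   2  13] [278.5385  23.6154]
scene [285  25  21   6  66] [295.2424  28.    ]
scene [274  32  22  31 415] [285.0434  47.4506]
scene [625  40  15  17 200] [633.135  47.51 ]
scene [569  45  24  10 174] [580.8678  49.8276]
scene [355 197   6   3  12] [357.5833 197.6667]
scene [364 267  29  26 599] [377.7663 279.8881]
```

View pics/c3.png

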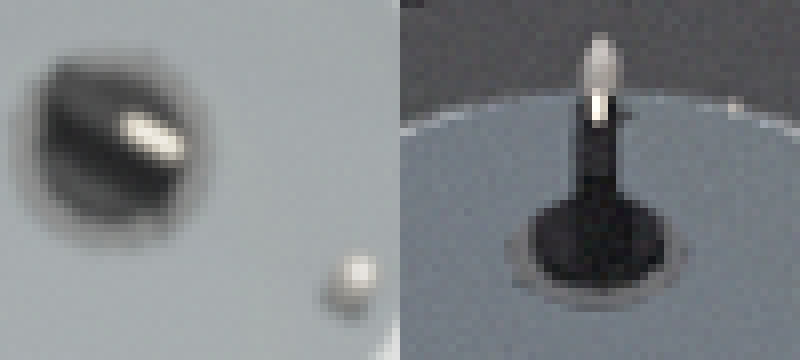

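```bash
python3 - <<'E'
from h import *
np.set_printoptions(precision=4,suppress=True)
s=np.load("scene0.npz")["p"];t=np.load("top0.npz")["p"]
C=np.array([.5625,-.0278])
print("tip tri",tri([("top",366.7,239.0),("scene",319.9,175.5)]))
g=t.min(2)[230:250,355:377].astype(float);w=np.clip(g-185,0,None);w[:, 18:]=0
print(g[3:18].astype(int))
yy,xx=np.mgrid[230:250,355:377]
cx,cy=(w*xx).sum()/w.sum(),(w*yy).sum()/w.sum();print(cx,cy)
def an(p):
    d=p[:2]-C;return np.hypot(*d),np.degrees(np.arctan2(d[1],d[0]))
for z in(.066,.070,.074):print(z,cast("top",cx,cy,z),an(cast("top",cx,cy,z)))
print("orange",an(cast("top",325.1,270.2,.03)),an(cast("scene",357.6,197.7,.03)), tri([("top",325.1,270.2),("scene",357.6,197.7)]))
# white marks around: angle of all
gg=t.min(2).astype(np.float32)
for a in range(0,360,1):
    p=[C[0]+.108*np.cos(np.radians(a)),C[1]+.108*np.sin(np.radians(a)),.03];u,v=proj("top",p)
    val=t[int(round(v)),int(round(u))]
    if val.min()>238 or val[0]>int(val[2])+25:print(a,val,end=';')
print([proj("top",[C[0],C[1],z]) for z in(.042,.092)],[proj("scene",[C[0],C[1],z]) for z in(.042,.092)])
E
```

```text
tip tri (array([ 0.5115, -0.0904,  0.0698]), [np.float64(0.52), np.float64(0.52)])
[[165 166 165 166 163 164 165 164 164 163 163 163 165 163 164 163 164 164
  165 165 177 199]
 [165 166 165 165 164 164 163 164 164 165 164 164 165 163 164 164 163 164
  164 166 182 207]
 [166 166 165 165 165 164 165 165 164 164 164 164 164 165 164 164 164 165
  164 168 184 212]
 [165 165 166 166 165 164 165 164 165 165 169 173 173 166 165 164 166 164
  164 169 188 214]
 [166 166 164 165 163 164 165 163 163 169 178 194 198 182 168 163 164 165
  166 174 196 216]
 [165 166 165 164 165 162 164 162 160 165 188 220 223 198 172 163 163 164
  165 179 207 219]
 [167 166 166 165 165 165 164 159 154 157 184 217 222 194 170 164 162 164
  167 184 212 220]
 [165 167 167 165 166 163 160 152 145 148 165 186 191 176 165 163 164 165
  175 198 217 221]
 [167 167 167 166 166 165 157 141 134 139 147 155 158 160 161 162 164 167
  185 210 220 221]
 [167 167 167 167 166 165 155 136 127 129 133 134 141 153 162 163 165 171
  193 215 221 221]
 [167 166 166 166 166 166 160 147 132 127 122 122 133 153 162 164 167 180
  205 218 221
[... 806 characters left out ...]
498716), np.float64(158.36488902562357)) (array([0.4591, 0.0109, 0.0282]), [np.float64(0.56), np.float64(0.56)])
110 [243 243 239];111 [246 245 242];134 [244 243 240];135 [246 246 244];136 [246 246 244];157 [248 219 179];158 [248 220 173];159 [248 218 142];160 [248 217 153];161 [247 217 192];182 [244 244 241];183 [244 244 241];184 [245 245 242];207 [244 243 239];208 [244 243 240];209 [244 243 240];231 [245 244 240];232 [245 244 240];[(np.float64(335.41169417815706), np.float64(223.25036931800756)), (np.float64(336.1689239210553), np.float64(219.09250174273976))] [(np.float64(319.0218953994305), np.float64(200.81117262234656)), (np.float64(318.89856839142266), np.float64(185.17342791242663))]
```

Candidates for the sleeve, in the top and scene images:

| Tube | Top pixel | Scene pixel | Notes |
|---|---|---|---|
| Tall | (197,285) | (440,249) | upper end at z≈0.048 |
| Small | (188,262) | (430,268) | z≈0.034 |
| Small | (172,296) | (464,264) | z≈0.034 |

The crop confirms that the tall one is clearly the widest and tallest. It stands at (0.464, 0.3035). The stage axis is at (0.5625, -0.028), the pin at (0.512, -0.090) at home (231° in world), and the orange third stop at 159°.

```bash
cat >> h.py <<'E'
from scipy.spatial.transform import Rotation as Ro
def st():
    o=robot.get_obs();R=Ro.from_quat(o["tool_rot"]).as_matrix()
    return o,R
def go(*wps):
    o,R=st();psi=np.degrees(np.arctan2(R[1,0],R[0,0]))
    print("t",o["time"],"pos",np.round(o["position"],4),"psi",round(psi,2),"w",round(o["grip_width"],4),"F",np.round(o["ft_force"],2),"q6",round(o["q"][5],2))
    for x,y,z,p in wps:
        d=R.T@(np.array([x,y,z])-o["position"])*100
        print(np.round(d,2),"spin",round(-np.radians((p-psi+180)%360-180),3))
E
python3 - <<'E'
from h import *
go((.45,-.3,.22,51),(.48,0,.2,51),(.4637,.3035,.12,51),(.4637,.3035,.02,51))
E
```

```text
t 0.1 pos [ 0.2339 -0.5789  0.2217] psi 21.99 w 0.0874 F [-0.64  1.02  0.61] q6 -0.18
[ 30.48 -17.76   0.21] spin -0.506
[ 44.49 -44.45   2.27] spin -0.506
[ 54.35 -73.19  10.33] spin -0.506
[ 54.34 -73.17  20.33] spin -0.506
```

Emit:
{"api": "arm_command", "payload": {
  "targets": [
    [6, -3.5, 0, -0.1, 8.7],
    [12, -7, 0, -0.2, 8.7],
    [18, -10.5, 0, -0.3, 8.7],
    [24, -14, 0, -0.4, 7],
    [30, -18, 0, -0.5, 5]
  ],
  "newtons": 15
}}

```text
time: 0.72
position: [0.4242, -0.3291, 0.2223]
tool_rot: [0.903, 0.429, 0.0, -0.0]
ft_force: [0.6, -0.1, 0.2]
grip_width: 0.0747
```

```bash
python3 - <<'E'
from h import *
go((.48,0,.2,51),(.4637,.3035,.12,51),(.4637,.3035,.02,51))
E
```

```text
t 0.725 pos [ 0.4242 -0.3291  0.2223] psi 50.81 w 0.0747 F [ 0.56 -0.05  0.23] q6 -0.18
[ 29.03 -16.47   2.24] spin -0.003
[ 51.52 -36.91  10.24] spin -0.003
[ 51.52 -36.91  20.24] spin -0.003
```

Emit:
{"api": "arm_command", "payload": {
  "targets": [
    [5, -3, 0, 0, 5],
    [10, -6, 0, 0, 5],
    [15, -9, 0, 0, 5],
    [20, -12, 1, 0, 5],
    [25, -15, 2, 0, 5]
  ]
}}

```text
time: 1.35
position: [0.4659, -0.0406, 0.2024]
tool_rot: [0.904, 0.428, 0.0, 0.0]
ft_force: [0.5, -0.3, 0.0]
grip_width: 0.0501
```

Emit:
{"api": "arm_command", "payload": {
  "targets": [
    [4, -4, 1, 0, 5],
    [8, -8, 2, 0, 5],
    [12, -12, 4, 0, 5],
    [16, -16, 6, 0, 5],
    [20, -19, 7, 0, 5]
  ]
}}

```text
time: 1.98
position: [0.444, 0.2344, 0.1313]
tool_rot: [0.904, 0.428, -0.001, -0.0]
ft_force: [1.5, -0.3, 0.2]
grip_width: 0.0503
```

Emit:
{"api": "arm_command", "payload": {
  "targets": [
    [0, 0, 0, 0, 5],
    [0, 0, 0, 0, 5]
  ]
}}

```text
time: 2.22
position: [0.4453, 0.2325, 0.1323]
tool_rot: [0.904, 0.428, -0.001, 0.0]
ft_force: [-0.3, -0.2, 0.4]
grip_width: 0.0502
```

```bash
python3 - <<'E'
from h import *
go((.4637,.3035,.12,51),(.4637,.3035,.019,51))
E
```

```text
t 2.225 pos [0.4453 0.2325 0.1323] psi 50.69 w 0.0502 F [-0.35 -0.23  0.44] q6 0.95
[ 6.66 -3.08  1.22] spin -0.005
[ 6.67 -3.07 11.32] spin -0.005
```

Emit:
{"api": "arm_command", "payload": {
  "targets": [
    [4, -2, 1.2, 0, 5],
    [6.7, -3.1, 1.2, 0, 5],
    [6.7, -3.1, 5, 0, 5],
    [6.7, -3.1, 9, 0, 5],
    [6.7, -3.1, 11.3, 0, 5]
  ]
}}

```text
time: 2.85
position: [0.4641, 0.302, 0.0182]
tool_rot: [0.905, 0.426, -0.001, 0.0]
ft_force: [-0.8, 0.1, 0.6]
grip_width: 0.05
```

Emit:
{"api": "arm_command", "payload": {
  "targets": [
    [0, 0, 0, 0, 5],
    [0, 0, 0, 0, 5]
  ]
}}

```text
time: 3.1
position: [0.4653, 0.3035, 0.0206]
tool_rot: [0.904, 0.427, 0.001, 0.0]
ft_force: [0.3, -0.3, 0.8]
grip_width: 0.0499
```

```bash
python3 - <<'E'
from h import *
go((.4637,.3035,.019,51))
s,_=robot.camera("scene");t,_=robot.camera("top")
r=lambda im,x,y,w,h,f:cv2.resize(im[y:y+h,x:x+w,::-1],None,fx=f,fy=f,interpolation=cv2.INTER_CUBIC)
cv2.imwrite("pics/g1.png",np.hstack([r(t,140,230,120,100,3.3),r(s,380,190,120,100,3.3)]))
E
```

```text
t 3.1 pos [0.4653 0.3035 0.0206] psi 50.54 w 0.0499 F [ 0.32 -0.28  0.81] q6 1.07
[-0.1  -0.13  0.15] spin -0.008
```

View pics/g1.png

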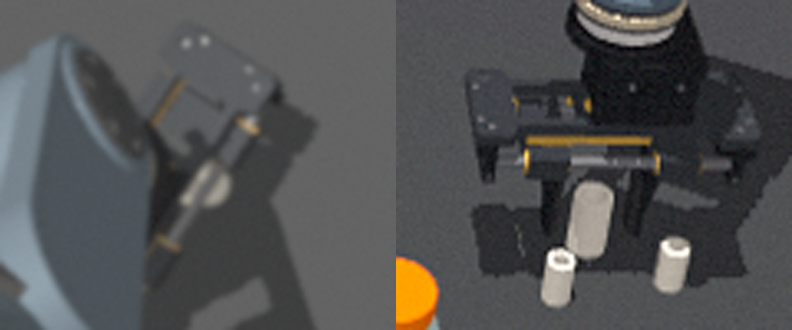

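The tall sleeve stands between the open fingers (crop centre at scene ≈(437,255)), and the small tubes are clear. Next I close on it and lift.

Emit:
{"api": "arm_command", "payload": {
  "targets": [
    [-0.1, -0.1, 0.1, 0, 4],
    [-0.1, -0.1, 0.1, 0, 3],
    [-0.1, -0.1, 0.1, 0, 2],
    [-0.1, -0.1, 0.1, 0, 2],
    [-0.1, -0.1, 0.1, 0, 2]
  ],
  "newtons": 15
}}

```text
time: 3.82
position: [0.463, 0.3042, 0.0188]
tool_rot: [0.904, 0.428, 0.0, -0.0]
ft_force: [0.1, -0.3, 2.8]
grip_width: 0.0266
```

Emit:
{"api": "arm_command", "payload": {
  "targets": [
    [0, 0, 0, 0, 2],
    [0, 0, -3, 0, 2],
    [0, 0, -7, 0, 2],
    [0, 0, -11, 0, 2],
    [0, 0, -11, 0, 2]
  ]
}}

```text
time: 4.45
position: [0.465, 0.305, 0.1313]
tool_rot: [0.904, 0.428, 0.003, 0.0]
ft_force: [0.1, -0.9, -1.5]
grip_width: 0.0268
```

```bash
python3 - <<'E'
from h import *
go((.47,.05,.15,51),(.512,-.09,.15,51),(.512,-.09,.11,51))
s,_=robot.camera("scene");t,_=robot.camera("top")
r=lambda im,x,y,w,h,f:cv2.resize(im[y:y+h,x:x+w,::-1],None,fx=f,fy=f,interpolation=cv2.INTER_CUBIC)
cv2.imwrite("pics/g2.png",np.hstack([r(t,140,230,120,100,3.3),r(s,380,160,120,100,3.3)]))
E
```

```text
t 4.45 pos [0.465  0.305  0.1313] psi 50.64 w 0.0268 F [ 0.06 -0.85 -1.46] q6 1.07
[-19.38  16.56  -1.93] spin -0.006
[-27.55  28.69  -1.94] spin -0.006
[-27.57  28.68   2.06] spin -0.006
```

View pics/g2.png

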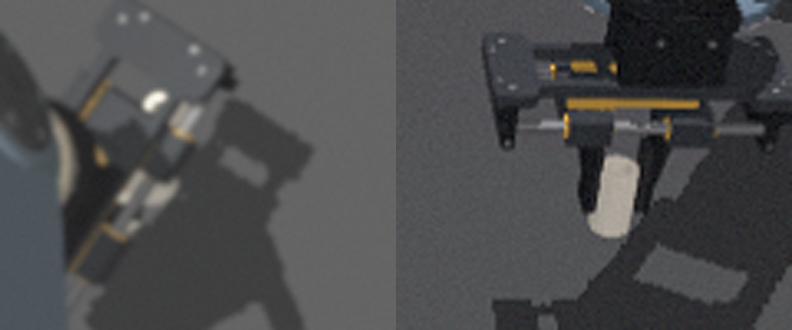

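Emit:
{"api": "arm_command", "payload": {
  "targets": [
    [-4, 3.4, -1, 0, 2],
    [-8, 6.8, -2, 0, 2],
    [-12, 10.2, -2, 0, 2],
    [-16, 13.6, -2, 0, 2],
    [-19.5, 17, -2, 0, 2]
  ]
}}

```text
time: 5.18
position: [0.469, 0.044, 0.1469]
tool_rot: [0.904, 0.428, -0.002, -0.001]
ft_force: [1.0, -0.6, 0.2]
grip_width: 0.0269
```

Emit:
{"api": "arm_command", "payload": {
  "targets": [
    [-3, 4, 0, 0, 2],
    [-6, 8.5, 0, 0, 2],
    [-8, 11.8, 0, 0, 2],
    [-8, 11.8, 0, 0, 2],
    [-8, 11.8, 0, 0, 2]
  ]
}}

```text
time: 5.8
position: [0.5095, -0.0904, 0.147]
tool_rot: [0.904, 0.427, -0.001, -0.002]
ft_force: [-0.0, -0.7, -0.5]
grip_width: 0.0266
```

```bash
python3 - <<'E'
from h import *
go((.512,-.09,.15,51),(.512,-.09,.11,51))
s,_=robot.camera("scene");t,_=robot.camera("top")
np.savez("p3.npz",s=s,t=t)
r=lambda im,x,y,w,h,f:cv2.resize(im[y:y+h,x:x+w,::-1],None,fx=f,fy=f,interpolation=cv2.INTER_CUBIC)
cv2.imwrite("pics/g3.png",np.hstack([r(t,310,180,100,100,4),r(s,270,110,100,100,4)]))
E
```

```text
t 5.8 pos [ 0.5095 -0.0904  0.147 ] psi 50.61 w 0.0266 F [-0.03 -0.66 -0.52] q6 0.3
[ 0.19  0.17 -0.3 ] spin -0.007
[0.19 0.19 3.7 ] spin -0.007
```

View pics/g3.png

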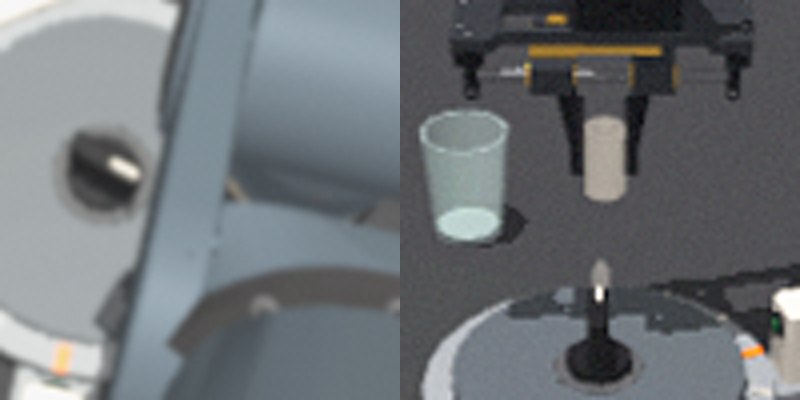

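```bash
cat > m.py <<'E'
from h import *
np.set_printoptions(precision=4,suppress=True)
o,R=st();P=o["position"];s,d=robot.camera("scene")
# sleeve: bright, low-saturation region
reg=(slice(130,172),slice(308,336))
m=np.zeros(s.shape[:2],np.uint8);m[reg]=(s[reg].min(2)>130)
ys,xs=np.nonzero(m);print(len(ys),ys.min(),ys.max())
for y in range(ys.min(),ys.max()+1):
    c=xs[ys==y];g=s[y].min(1).astype(float)
    if len(c)>5: print(y,c.min(),c.max(),(c.min()+c.max())/2,len(c),end=" | ")
print()
k=P[:2]
for nm,p in(("tcp axis bottom",[k[0],k[1],P[2]-.019]),("tcp axis top",[k[0],k[1],P[2]+.031]),("pin(.512,-.09) top",[.512,-.09,.074]),("pin foot",[.512,-.09,.042])):print(nm,np.round(proj("scene",p),2))
E
python3 m.py
```

```text
181 139 159
140 317 325 321.0 9 | 141 316 325 320.5 10 | 142 316 325 320.5 10 | 143 317 325 321.0 9 | 144 317 325 321.0 9 | 145 317 325 321.0 9 | 146 317 325 321.0 9 | 147 317 325 321.0 9 | 148 317 325 321.0 9 | 149 317 325 321.0 9 | 150 317 325 321.0 9 | 151 317 325 321.0 9 | 152 317 325 321.0 9 | 153 317 325 321.0 9 | 154 317 325 321.0 9 | 155 317 325 321.0 9 | 156 317 325 321.0 9 | 157 317 325 321.0 9 | 158 317 324 320.5 8 | 159 318 323 320.5 6 | 
tcp axis bottom [320.24 156.92]
tcp axis top [320.15 140.52]
pin(.512,-.09) top [319.63 174.29]
pin foot [319.7  183.98]
```

```bash
python3 - <<'E'
from h import *
z=np.load("p3.npz")["s"].astype(float).min(2);s0=np.load("scene0.npz")["p"].astype(float).min(2)
for nm,im in(("now",z),("start",s0)):
  print(nm)
  for y in ([142,146,150,154,157,158,159,160,161,175,177,179,181] if nm=="now" else [174,175,177,179,181]):
    print(y,im[y,312:330].astype(int))
E
```

```text
now
142 [ 30  18  28  44 129 154 150 150 157 158 154 150 153 159 100  28  25  23]
146 [ 54  22  30  49 127 149 156 156 156 159 155 155 158 133  75  27  24  49]
150 [ 55  21  32  50 126 148 154 157 158 155 158 155 155 133  75  33  22  55]
154 [ 88  77  79  76 128 148 154 155 157 160 155 156 150 148 116  87  74  79]
157 [ 86  80  81  75 130 152 158 156 157 158 157 156 152 145 111  81  81  82]
158 [ 81  83  79  77 122 147 154 156 161 161 157 158 147 126  94  79  81  84]
159 [ 81  80  80  77  78 114 140 150 150 152 150 148 126  86  81  84  84  81]
160 [ 83  81  77  78  79  76  84  92 104 108 105  88  78  76  81  83  83  80]
161 [83 85 77 79 82 76 81 76 83 73 82 77 76 82 81 84 80 78]
175 [ 82  83  76  82  86  79  82 119 126 100  78  80  80  83  84  79  81  80]
177 [ 80  81  80  80  78  86 121 144 148 137 108  84  80  82  76  82  79  84]
179 [ 80  83  81  82  79  94 131 137 139 142 106  82  80  77  80  83  80  81]
181 [ 92  86  77  76  83  84 116 182 157 121 104  79  74  79  76  87  77  79]
start
174 [ 84  81  82  78  83  77  74 115 115  83  79  80  79  82  79  80  79  78]
175 [ 80  75  78  76  81  75  85 179 179 115  74  76  78  76  82  82  82  80]
177 [ 80  77  80  78  74  88 153 186 182 162 109  74  79  80  80  83  80  82]
179 [ 82  76  78  75  81 100 150 157 152 141 106  76  77  80  79  78  79  77]
181 [ 96  92  89  99 104 105 132 192 161 121 107 102 100  96  92 101  92  92]
```

```bash
python3 - <<'E'
from h import *
o,R=st();P=o["position"];x=R[:,0];print(P,x)
b=P+np.array([0,0,-.0188])
for e in(-.003,0,.003):print(e,proj("scene",b+x*(.014+e)),proj("scene",P+[0,0,.031]+x*(-.014+e)))
# pin tip, top of it
for e in(-.003,0,.003):print(e,proj("scene",np.array([.512,-.09,.074])+x*(-.002+e)),proj("top",np.array([.512,-.09,.074])+x*e))
E
```

```text
[ 0.51003953 -0.08975282  0.14791502] [ 6.33067482e-01  7.74096406e-01 -5.62792663e-04]
-0.003 (np.float64(320.046698137931), np.float64(158.91021946307518)) (np.float64(320.2181116216965), np.float64(137.33045007763099))
0 (np.float64(320.0180240436955), np.float64(159.49363545245836)) (np.float64(320.18960717992496), np.float64(137.87687768974388))
0.003 (np.float64(319.9892465676992), np.float64(160.07917124173815)) (np.float64(320.1609991612885), np.float64(138.42530694222683))
-0.003 (np.float64(319.68061299168255), np.float64(173.30450393407924)) (np.float64(367.7396195994745), np.float64(239.39143848705112))
0 (np.float64(319.65221743926986), np.float64(173.89479165570734)) (np.float64(366.58193204319485), np.float64(238.70518105405537))
0.003 (np.float64(319.6237230221488), np.float64(174.4871505632228)) (np.float64(365.42497667175104), np.float64(238.01934173680658))
```

Scene crop: the sleeve is centred at column 320.9 with its bottom edge at row 159.9. The pin is at column 319.7, so the sleeve needs +3 mm along tool y. Then I lower it.

Emit:
{"api": "arm_command", "payload": {
  "targets": [
    [0.1, 0.3, 2, 0, 2],
    [0.1, 0.3, 4, 0, 2],
    [0.1, 0.3, 4.7, 0, 2],
    [0.1, 0.3, 4.7, 0, 2]
  ]
}}

```text
time: 6.45
position: [0.5137, -0.0916, 0.1013]
tool_rot: [0.904, 0.428, -0.0, -0.0]
ft_force: [-0.1, 0.0, -0.7]
grip_width: 0.0264
```

```bash
python3 - <<'E'
from h import *
go((.512,-.09,.061,51))
s,_=robot.camera("scene")
z=s.min(2)
for y in list(range(156,182,2)):print(y,z[y,312:330])
cv2.imwrite("pics/g4.png",cv2.resize(s[120:220,260:380,::-1],None,fx=5,fy=5,interpolation=cv2.INTER_CUBIC))
E
```

```text
t 6.45 pos [ 0.5137 -0.0916  0.1013] psi 50.7 w 0.0264 F [-0.11  0.02 -0.7 ] q6 0.3
[ 0.02 -0.23  4.03] spin -0.005
156 [ 28  32  72 138 148 143 154 157 161 155 146 151 110  50  23  29  14  60]
158 [ 29  26  92 138 154 153 156 155 152 149 156 157 115  62  27  24  29  70]
160 [ 29  29  70 132 155 155 156 157 160 157 152 155 105  47  25  17  61  78]
162 [ 25  28  69 132 152 156 157 162 155 157 156 154 107  38  21  35  67  84]
164 [ 26  30  73 136 154 156 160 158 151 157 154 151 103  41  29  31  72  84]
166 [ 18  29  66 130 152 151 156 156 156 157 152 153 103  42  30  35  76  82]
168 [ 43  47  84 133 157 158 157 156 163 155 156 150 115  63  47  49  73  84]
170 [ 80  81 104 135 150 154 155 159 158 154 153 151 131  99  82  79  83  82]
172 [ 79  79  93 137 152 154 159 154 159 156 151 151 130  94  79  79  81  81]
174 [ 79  86  80  82 116 140 148 150 150 144 122  95  85  80  79  80  82  80]
176 [ 85  82  85  79  81  79 102 138 148 125  92  81  78  79  81  83  82  82]
178 [ 81  81  83  79  81  95 124 146 140 137 108  79  84  88  78  85  82  82]
180 [ 83  81  81  83  80  90 124 137 139 137 109  78  81  84  81  78  83  83]
```

View pics/g4.png

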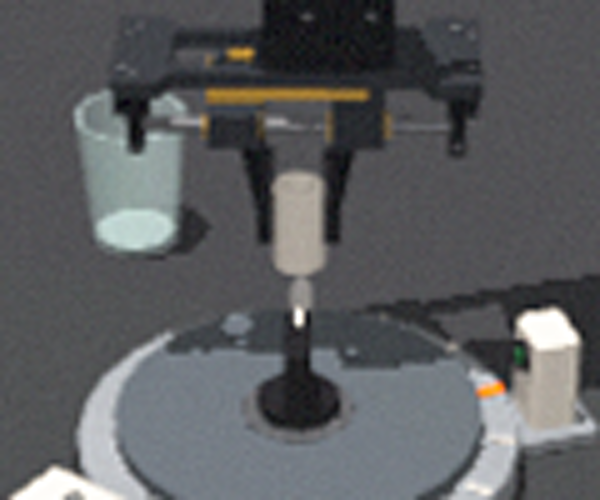

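The sleeve is above the pin (sleeve centre column 319.5, pin 319.7). I trim by −1 mm and lower slowly while watching the force.

Emit:
{"api": "arm_command", "payload": {
  "targets": [
    [0, -0.1, 0, 0, 2],
    [0, -0.1, 0.5, 0, 2],
    [0, -0.1, 1, 0, 2],
    [0, -0.1, 1.5, 0, 2],
    [0, -0.1, 1.8, 0, 2]
  ]
}}

```text
time: 7.12
position: [0.5131, -0.0916, 0.083]
tool_rot: [0.904, 0.428, -0.0, -0.0]
ft_force: [-0.2, 0.4, 0.4]
grip_width: 0.0265
```

```bash
python3 - <<'E'
from h import *
go((.512,-.09,.061,51))
s,_=robot.camera("scene")
cv2.imwrite("pics/g5.png",cv2.resize(s[120:220,260:380,::-1],None,fx=5,fy=5,interpolation=cv2.INTER_CUBIC))
E
```

```text
t 7.125 pos [ 0.5131 -0.0916  0.083 ] psi 50.63 w 0.0265 F [-0.18  0.45  0.42] q6 0.3
[ 0.06 -0.19  2.2 ] spin -0.006
```

View pics/g5.png

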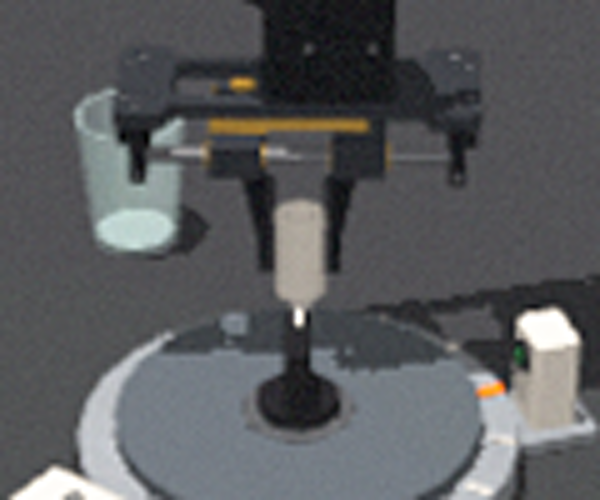

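The lower end is about 10 mm below the pin tip with no force, so it has entered. I continue down.

Emit:
{"api": "arm_command", "payload": {
  "targets": [
    [0, 0, 0.5, 0, 2],
    [0, 0, 1, 0, 2],
    [0, 0, 1.5, 0, 2],
    [0, 0, 1.9, 0, 2],
    [0, 0, 1.9, 0, 2]
  ]
}}

```text
time: 7.8
position: [0.5131, -0.0916, 0.0642]
tool_rot: [0.904, 0.428, -0.0, -0.0]
ft_force: [0.0, 0.7, -0.0]
grip_width: 0.0261
```

Emit:
{"api": "arm_command", "payload": {
  "targets": [
    [0, 0, 0.1, 0, 2],
    [0, 0, 0.2, 0, 2],
    [0, 0, 0.2, 0, 2]
  ]
}}

```text
time: 8.18
position: [0.5133, -0.0917, 0.0626]
tool_rot: [0.904, 0.428, 0.0, 0.0]
ft_force: [-0.0, 0.4, -0.9]
grip_width: 0.0266
```

```bash
python3 - <<'E'
from h import *
go((.512,-.09,.061,51))
E
```

```text
t 8.175 pos [ 0.5133 -0.0917  0.0626] psi 50.64 w 0.0266 F [-0.01  0.42 -0.88] q6 0.3
[ 0.05 -0.21  0.16] spin -0.006
```

Almost at the bottom; I press until contact, then release.

Emit:
{"api": "arm_command", "payload": {
  "targets": [
    [0, 0, 0.1, 0, 2],
    [0, 0, 0.2, 0, 2],
    [0, 0, 0.2, 0, 2]
  ]
}}

```text
time: 8.55
position: [0.5133, -0.0917, 0.0608]
tool_rot: [0.904, 0.428, 0.0, 0.0]
ft_force: [-0.0, -0.1, 3.0]
grip_width: 0.0265
```

Emit:
{"api": "arm_command", "payload": {
  "targets": [
    [0, 0, 0, 0, 3.5],
    [0, 0, 0, 0, 4.8],
    [0, 0, 0, 0, 4.8],
    [0, 0, 0, 0, 4.8],
    [0, 0, 0, 0, 4.8]
  ]
}}

```text
time: 9.18
position: [0.5133, -0.0917, 0.0605]
tool_rot: [0.904, 0.428, -0.0, -0.0]
ft_force: [0.1, -0.6, 0.3]
grip_width: 0.048
```

Emit:
{"api": "arm_command", "payload": {
  "targets": [
    [0, 0, 0, 0, 4.8],
    [0, 0, -2, 0, 4.8],
    [0, 0, -5, 0, 4.8],
    [0, 0, -8.5, 0, 4.8],
    [0, 0, -8.5, 0, 4.8]
  ]
}}

```text
time: 9.8
position: [0.5151, -0.0924, 0.148]
tool_rot: [0.904, 0.428, 0.002, 0.002]
ft_force: [0.3, 0.3, -0.4]
grip_width: 0.0482
```

```bash
python3 - <<'E'
from h import *
go((.5625,-.0278,.15,51),(.5625,-.0278,.06,51))
s,_=robot.camera("scene");t,_=robot.camera("top")
r=lambda im,x,y,w,h,f:cv2.resize(im[y:y+h,x:x+w,::-1],None,fx=f,fy=f,interpolation=cv2.INTER_CUBIC)
cv2.imwrite("pics/g6.png",np.hstack([r(t,300,180,80,80,5),r(s,280,140,80,80,5)]))
E
```

```text
t 9.8 pos [ 0.5151 -0.0924  0.148 ] psi 50.64 w 0.0482 F [ 0.32  0.32 -0.38] q6 0.3
[ 8.   -0.43 -0.19] spin -0.006
[ 7.98 -0.49  8.81] spin -0.006
```

View pics/g6.png

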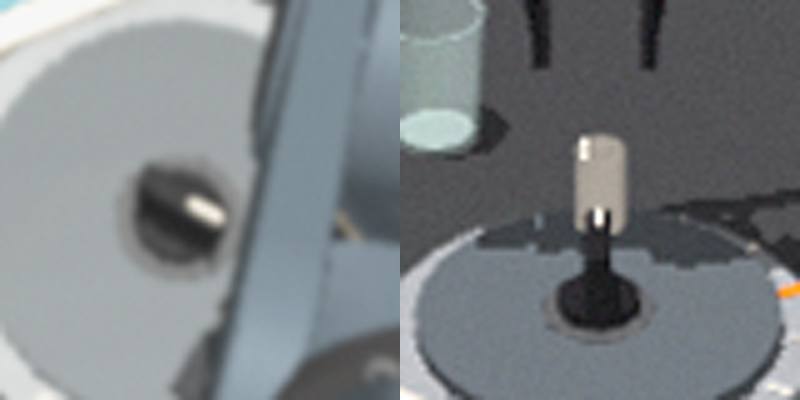

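The sleeve sits on the plate behind the knob (scene ≈(320,177), top edge at row 167). Contact came at TCP z=0.0608, as expected. The robot–camera bias found at the pin is about (+1.3, −1.7) mm, and I apply it to the knob.

```bash
python3 - <<'E'
from h import *
go((.5638,-.0295,.15,51.1),(.5638,-.0295,.061,51.1))
E
```

```text
t 9.9 pos [ 0.513  -0.0916  0.1455] psi 50.64 w 0.0479 F [-0.57  0.53 -0.23] q6 0.3
[ 8.02 -0.01 -0.45] spin -0.008
[ 8.02 -0.01  8.45] spin -0.008
```

Emit:
{"api": "arm_command", "payload": {
  "targets": [
    [4, 0, -0.4, -0.008, 4.8],
    [8, 0, -0.4, -0.008, 4.8],
    [8, 0, -0.4, -0.008, 4.8],
    [8, 0, -0.4, -0.008, 4.8]
  ]
}}

```text
time: 10.4
position: [0.5626, -0.0297, 0.1481]
tool_rot: [0.902, 0.432, -0.002, -0.001]
ft_force: [-0.4, 0.5, 0.0]
grip_width: 0.0479
```

```bash
python3 - <<'E'
from h import *
go((.5638,-.0295,.061,51.1))
s,_=robot.camera("scene");t,_=robot.camera("top")
r=lambda im,x,y,w,h,f:cv2.resize(im[y:y+h,x:x+w,::-1],None,fx=f,fy=f,interpolation=cv2.INTER_CUBIC)
cv2.imwrite("pics/g7.png",np.hstack([r(t,300,180,80,80,5),r(s,280,140,80,80,5)]))
E
```

```text
t 10.4 pos [ 0.5626 -0.0297  0.1481] psi 51.13 w 0.0479 F [-0.4   0.51  0.03] q6 0.43
[0.11 0.11 8.71] spin 0.001
```

View pics/g7.png

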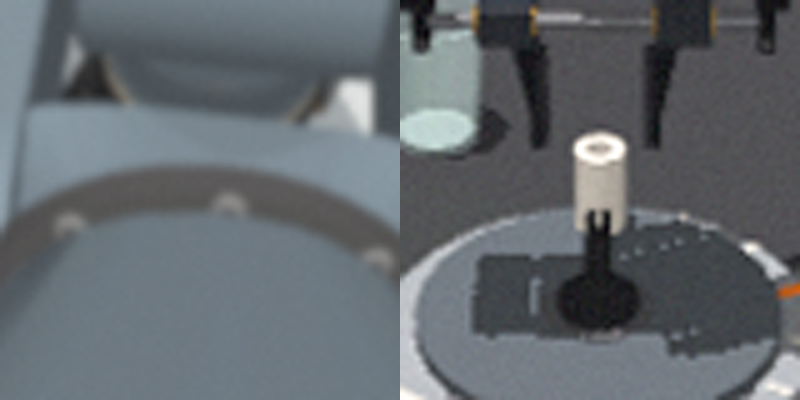

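The fingers (inner edges at crop columns 548 and 645) straddle the knob (crop column 598). I descend and grip.

Emit:
{"api": "arm_command", "payload": {
  "targets": [
    [0.1, 0, 3, 0, 4.8],
    [0.1, 0, 6, 0, 4.8],
    [0.1, 0, 8, 0, 4.8],
    [0.1, 0, 8.6, 0, 4.8],
    [0.1, 0, 8.6, 0, 4.8]
  ]
}}

```text
time: 11.12
position: [0.5644, -0.0296, 0.0635]
tool_rot: [0.902, 0.431, -0.0, -0.0]
ft_force: [0.4, 0.5, -1.8]
grip_width: 0.0481
```

Emit:
{"api": "arm_command", "payload": {
  "targets": [
    [0, 0, 0, 0, 3],
    [0, 0, 0, 0, 1],
    [0, 0, 0, 0, 0.5],
    [0, 0, 0, 0, 0.5],
    [0, 0, 0, 0, 0.5]
  ],
  "newtons": 30
}}

```text
time: 11.75
position: [0.5636, -0.0283, 0.0637]
tool_rot: [0.902, 0.431, -0.001, -0.001]
ft_force: [-2.5, 2.1, 4.0]
grip_width: 0.0136
```

```bash
python3 - <<'E'
from h import *
go((.5638,-.0295,.061,51.1));print(robot.get_obs()["moment"])
E
```

```text
t 11.75 pos [ 0.5636 -0.0283  0.0637] psi 51.1 w 0.0136 F [-2.54  2.12  4.01] q6 0.43
[-0.08  0.09  0.27] spin 0.0
[ 0.46329505  0.34832176 -0.01580514]
```

Gripped (13.6 mm). I remove the side force and turn clockwise in steps.

Emit:
{"api": "arm_command", "payload": {
  "targets": [
    [0, -0.1, 0, 0, 0.5],
    [0, -0.1, 0, 0.1, 0.5],
    [0, -0.1, 0, 0.2, 0.5],
    [0, -0.1, 0, 0.3, 0.5],
    [0, -0.1, 0, 0.42, 0.5]
  ]
}}

```text
time: 12.38
position: [0.5639, -0.0285, 0.0637]
tool_rot: [0.973, 0.232, -0.0, 0.0]
ft_force: [-1.4, 0.0, 3.2]
grip_width: 0.0136
```

Emit:
{"api": "arm_command", "payload": {
  "targets": [
    [0, 0, 0, 0, 0.5],
    [0, 0, 0, 0, 0.5]
  ]
}}

```text
time: 12.62
position: [0.5638, -0.0285, 0.0637]
tool_rot: [0.972, 0.235, -0.0, 0.0]
ft_force: [-2.2, 0.6, 2.8]
grip_width: 0.0136
```

```bash
python3 - <<'E'
from h import *
go((.5638,-.0295,.0637,51.1-24));print(robot.get_obs()["moment"])
s,_=robot.camera("scene")
cv2.imwrite("pics/g8.png",cv2.resize(s[130:240,250:390,::-1],None,fx=5,fy=5,interpolation=cv2.INTER_CUBIC))
E
```

```text
t 12.625 pos [ 0.5638 -0.0285  0.0637] psi 27.14 w 0.0136 F [-2.19  0.55  2.83] q6 0.85
[-0.05  0.09  0.  ] spin 0.001
[0.19204975 0.2900004  0.11398024]
```

View pics/g8.png

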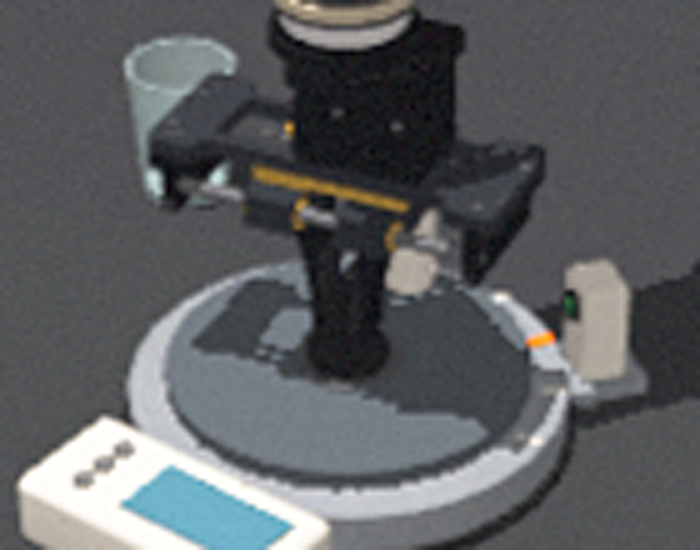

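The plate follows: the sleeve has moved right and now sits at scene ≈(332,184). The moment reads 0.11 N m. I continue.

Emit:
{"api": "arm_command", "payload": {
  "targets": [
    [0, 0, 0, 0.1, 0.5],
    [0, 0, 0, 0.2, 0.5],
    [0, 0, 0, 0.3, 0.5],
    [0, 0, 0, 0.42, 0.5],
    [0, 0, 0, 0.42, 0.5]
  ]
}}

```text
time: 13.3
position: [0.564, -0.0289, 0.0637]
tool_rot: [1.0, 0.027, 0.0, 0.0]
ft_force: [-1.8, -0.5, 4.4]
grip_width: 0.0142
```

```bash
python3 - <<'E'
from h import *
go((.5638,-.0295,.0637,51.1-72));print(robot.get_obs()["moment"])
E
```

```text
t 13.3 pos [ 0.564  -0.0289  0.0637] psi 3.11 w 0.0142 F [-1.76 -0.51  4.4 ] q6 1.27
[-0.02  0.06 -0.  ] spin 0.419
[-0.02068956  0.39110885  0.08043382]
```

Emit:
{"api": "arm_command", "payload": {
  "targets": [
    [0, 0, 0, 0.1, 0.5],
    [0, 0, 0, 0.2, 0.5],
    [0, 0, 0, 0.3, 0.5],
    [0, 0, 0, 0.36, 0.5],
    [0, 0, 0, 0.36, 0.5]
  ]
}}

```text
time: 13.92
position: [0.5639, -0.0292, 0.0637]
tool_rot: [0.988, -0.152, 0.0, 0.001]
ft_force: [-2.9, -3.8, 5.3]
grip_width: 0.0135
```

```bash
python3 - <<'E'
from h import *
go((.5638,-.0295,.0637,51.1-72));print(robot.get_obs()["moment"])
s,_=robot.camera("scene");t,_=robot.camera("top")
cv2.imwrite("pics/g9.png",cv2.resize(s[130:240,250:390,::-1],None,fx=5,fy=5,interpolation=cv2.INTER_CUBIC))
cv2.imwrite("pics/g9t.png",cv2.resize(t[160:310,260:420,::-1],None,fx=4,fy=4,interpolation=cv2.INTER_CUBIC))
E
```

```text
t 13.925 pos [ 0.5639 -0.0292  0.0637] psi -17.49 w 0.0135 F [-2.88 -3.83  5.27] q6 1.63
[-0.    0.03  0.  ] spin 0.06
[-0.30066304  0.42624739  0.06257448]
```

View pics/g9.png

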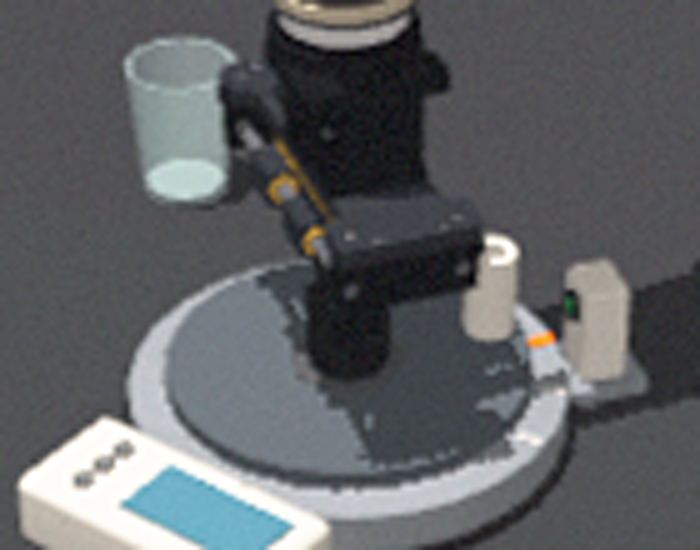

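View pics/g9t.png

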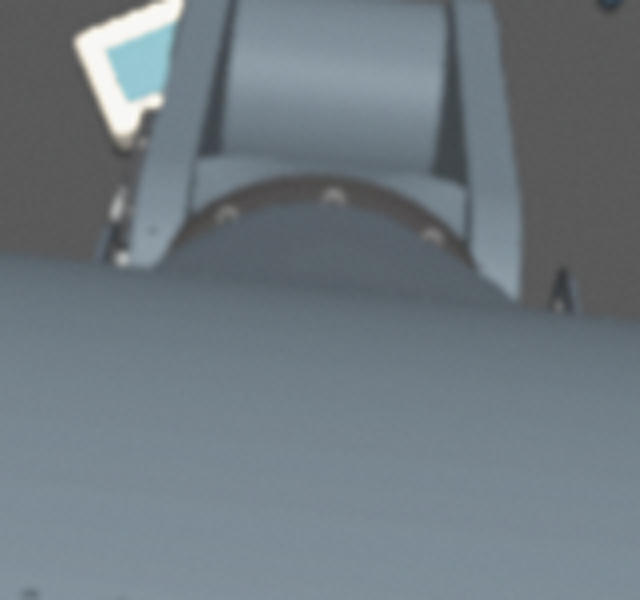

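Emit:
{"api": "arm_command", "payload": {
  "targets": [
    [0, 0.1, 0, 0.03, 0.5],
    [0, 0.1, 0, 0.06, 0.5],
    [0, 0.1, 0, 0.06, 0.5],
    [0, 0.1, 0, 0.06, 0.5],
    [0, 0.1, 0, 0.06, 0.5]
  ]
}}

```text
time: 14.65
position: [0.5639, -0.0292, 0.0637]
tool_rot: [0.983, -0.183, 0.0, -0.0]
ft_force: [-2.3, -1.6, 5.8]
grip_width: 0.014
```

```bash
python3 - <<'E'
from h import *
go((.5638,-.0295,.0637,51.1-72));print(robot.get_obs()["moment"])
s,_=robot.camera("scene")
cv2.imwrite("pics/g10.png",cv2.resize(s[160:215,320:390,::-1],None,fx=10,fy=10,interpolation=cv2.INTER_CUBIC))
C=np.array([.5625,-.0278])
for a in(150,154,159,164,168):
    f=lambda z:np.round(proj("scene",[C[0]+.08*np.cos(np.radians(a)),C[1]+.08*np.sin(np.radians(a)),z]),1)
    print(a,f(.092),f(.042))
z=s.min(2)
for y in range(178,199,2):print(y,z[y,338:362])
E
```

```text
t 14.65 pos [ 0.5639 -0.0292  0.0637] psi -21.1 w 0.014 F [-2.31 -1.62  5.85] q6 1.69
[ 0.    0.03 -0.  ] spin -0.003
[-0.04501905  0.3708783   0.1089258 ]
150 [349.2 182.7] [348.7 198.3]
154 [348.8 181.6] [348.3 197.1]
159 [348.  180.1] [347.5 195.7]
164 [347.  178.8] [346.5 194.3]
168 [346.1 177.7] [345.6 193.2]
178 [ 39  37  44  43  40  38  47  91 172 202 207 215 199 162 125  90  75  80
  83  83  81  81  82  82]
180 [ 21  23  13  21  20  26  33 130 148 151 157 161 149 214 255 234 126  81
  78  84  84  80  86  85]
182 [ 18  31  36  39  22  42 134 157 155 147 159 164 224 239 248 207 115  79
  78  79  80  81  80  82]
184 [ 14  64  80  76  43  38 124 151 156 153 159 154 158 153 152 139  97  78
  82  84  82  79  85  81]
186 [ 15  26  17  20  18  67 130 151 152 155 159 158 162 160 158 139  99  77
  84  86  83  85  81  80]
188 [ 27  34  32  33  31  95 141 154 155 158 156 156 157 159 155 130  91  81
  82  82  81  82  84  79]
190 [ 71  65  68  62  60 126 148 152 150 156 157 157 156 151 151 132  99  79
  77  84  83  78  69  77]
192 [ 65  62  63  64  61 121 146 151 154 156 157 159 157 152 146 165 193 158
  84  45  40  46  47  43]
194 [ 68  66  60  58  61 122 147 150 161 154 160 159 153 155 146 142 176 195
 197 165 102  53  40  42]
196 [ 67  69  66  65  59 123 145 154 156 159 159 159 154 153 152 107  93 175
 197 192 199 124  53  33]
198 [ 63  64  69  65  65  60  70 131 146 146 148 149 140 120  81 103 111  95
  19   7  47  89 128 116]
```

View pics/g10.png

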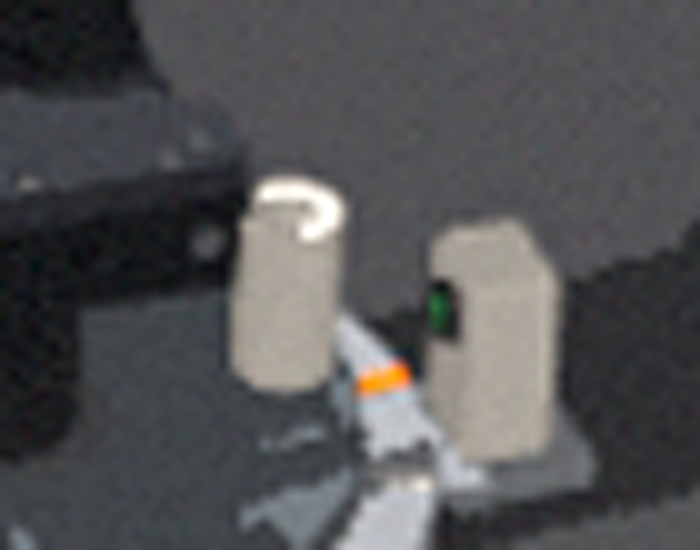

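The third stop appears reached: the tool has turned 72.2° and the sleeve's bottom edge at row 198.3 matches 159°. The sleeve looks slightly tilted in the crop, so I check its uprightness and whether it is seated.

```bash
python3 - <<'E'
from h import *
A=np.mean([robot.camera("scene")[0].astype(float) for _ in range(6)],0).min(2)
L=[];Rr=[]
for y in range(180,198):
    r=A[y]; 
    def cross(rng,lev=112):
        for x in rng:
            a,b=r[x],r[x+1]
            if (a-lev)*(b-lev)<=0: return x+(lev-a)/(b-a)
    l=cross(range(348,336,-1));q=cross(range(348,360));L.append((y,l));Rr.append((y,q))
L=np.array(L,float);Rr=np.array(Rr,float)
print(np.c_[L,Rr[:,1],(L[:,1]+Rr[:,1])/2].round(2))
C=np.array([.5625,-.0278])
o,R=st()
for a in (159,):
    b=np.array([C[0]+.08*np.cos(np.radians(a)),C[1]+.08*np.sin(np.radians(a)),.042])
    cam=cast("scene",0,0,d=0.);v=(cam-b)[:2];v/=np.linalg.norm(v);n=np.array([-v[1],v[0]])
    for sgn in(1,-1):
        for z in(.045,.09):
            print(sgn,np.round(proj("scene",[*(b[:2]+.014*sgn*n),z]),2))
d=[robot.camera("scene")[1] for _ in range(4)]
D=np.median(d,0)
for y in (178,180,186,192,196):
    p=cast("scene",348,y,d=D[y,348]);print(y,D[y,348].round(4),p.round(4))
go()
E
```

```text
[[180.   344.82 354.33 349.58]
 [181.   344.62 354.43 349.52]
 [182.   343.75 354.04 348.9 ]
 [183.   343.84 353.64 348.74]
 [184.   343.84 353.68 348.76]
 [185.   343.78 353.73 348.75]
 [186.   343.7  353.69 348.69]
 [187.   343.64 353.62 348.63]
 [188.   343.32 353.45 348.38]
 [189.   342.96 353.4  348.18]
 [190.   342.83 353.53 348.18]
 [191.   342.82 354.73 348.77]
 [192.   342.81 355.65 349.23]
 [193.   342.8  356.82 349.81]
 [194.   342.79 357.83 350.31]
 [195.   342.79 358.66 350.72]
 [196.   342.86 352.82 347.84]
 [197.   343.61 352.7  348.16]]
1 [352.74 194.92]
1 [353.3  180.94]
-1 [342.32 194.59]
-1 [342.67 180.61]
178 1.5201 [ 0.3849 -0.1162 -0.0031]
180 1.3483 [ 0.4821 -0.0056  0.0868]
186 1.3341 [0.4957 0.0106 0.0818]
192 1.3434 [0.4963 0.0121 0.0637]
196 1.3501 [0.4965 0.0128 0.0513]
t 15.2 pos [ 0.5639 -0.0292  0.0637] psi -21.1 w 0.0136 F [-2.89 -1.32  5.22] q6 1.69
```

```bash
python3 - <<'E'
from h import *
from scipy.optimize import least_squares
D=np.median([robot.camera("scene")[1] for _ in range(20)],0)
P=[]
for y in range(186,197):
    for x in range(345,352):
        P.append(cast("scene",x,y,d=D[y,x]))
P=np.array(P);P=P[(P[:,2]>.044)&(P[:,2]<.09)]
def f(q):
    # axis at z=.067: q0,q1 ; slopes q2,q3
    z=P[:,2]-.067;ax=np.array([q[2],q[3],1]);ax/=np.linalg.norm(ax)
    d=P-np.array([q[0],q[1],.067]);c=np.cross(d,ax);return np.linalg.norm(c,axis=1)-.014
r=least_squares(f,[.488,.001,0,0],loss="soft_l1",f_scale=.001)
J=r.jac;cov=np.linalg.inv(J.T@J)*np.var(r.fun)
print(r.x,np.sqrt(np.diag(cov)),len(P),np.std(r.fun))
b=[r.x[0]-.025*r.x[2]-.5625,r.x[1]-.025*r.x[3]+.0278];print(np.hypot(*b),np.degrees(np.arctan2(b[1],b[0])))
go()
E
```

```text
[ 0.48729434  0.00053954  0.01040444 -0.01812771] [0.00015496 0.00013189 0.01494629 0.01230198] 77 0.0005470295132208524
0.08077192235683195 159.11646373198917
t 16.2 pos [ 0.5639 -0.0292  0.0637] psi -21.1 w 0.0138 F [-2.56 -1.71  5.85] q6 1.69
```

The cylinder fit gives tilt ≈0.02 rad (±0.015), axis 80.8 mm from the centre at 159.1° (orange mark at 159°), and the pose is steady. I check the bystanders quickly, then hand in.

```bash
python3 - <<'E'
from h import *
s,_=robot.camera("scene");s0=np.load("scene0.npz")["p"]
d=cv2.absdiff(s,s0).max(2)
for n,(x,y,w,h) in dict(bottle=(355,265,45,65),pipette=(185,160,55,55)).items():print(n,(d[y:y+h,x:x+w]>40).mean())
cv2.imwrite("pics/end.png",s[:,:,::-1])
o=robot.get_obs();print(o["time"],o["grip_width"],o["joint_velocities"].round(3))
print(robot.hand_in())
E
```

```text
bottle 0.0
pipette 0.0
16.25 0.013663369334186574 [-0.    -0.001 -0.    -0.001  0.     0.   ]
the job is handed in; nothing more can be done
None
```

View pics/end.png

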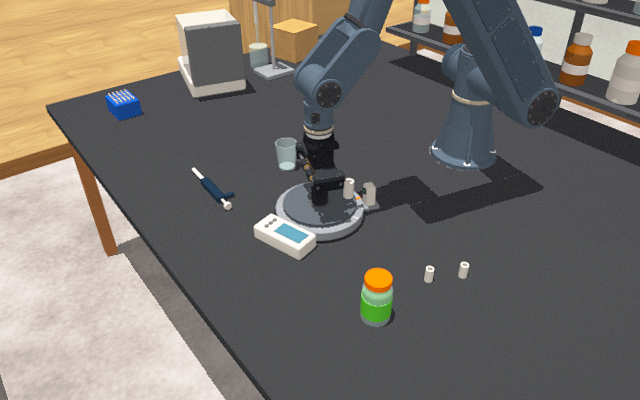

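The largest sleeve is seated on the gauge pin and released. The knob is turned to the third stop and still gripped there (30 N set), and the job was handed in at about 16 s.

**Last checks**
- **Plate angle:** the tool turned 72.2° from home. A depth fit puts the sleeve at 159.1°, against the orange mark at 159°.
- **Sleeve on the pin:** its axis is 80.8 mm from the plate centre. When lowered, it met the plate at the expected height.
- **Grip and stillness:** the fingers read about 13.7 mm across the 14 mm bar, and the arm was still.
- **Things to leave alone:** the bottle and pipette regions of the scene picture are unchanged. The beaker is still at scene pixel (286,154) by eye only; I did not measure it.

**Disagreements**
- The robot and cameras differed by about 2 mm at the pin, and I corrected for that at the knob.
- The sleeve's edges in the picture suggested a tilt of about 0.03 rad, and two single depth readings about 0.08. The averaged fit gave 0.02 ± 0.015 rad, under the 0.1 limit.
- The clicks were not felt one by one. I read the turning moment only at the steps, and it was 0.06 to 0.11 N m.

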